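Swing the display hook to its stop and hang the swatch board

ROBOT

A 6-joint arm with a two-finger parallel gripper is mounted at the origin on the work surface. World frame = base frame: x ahead of the robot, y to its left, z up, the work surface at z = 0. Lengths are in mm, angles in rad, forces in N, time in s.
With the tool pointing down it reaches from about 350 to 975 mm from the base axis. Payload 7.1 kg.
Tool frame: the origin (TCP) lies between the finger pads; the fingertips stand 19 mm ahead of it and the grasp point (between the pads) is the TCP (ctrl.tcp_to_tips is the distance from the TCP to the fingertips, in mm); z points along the fingers, y is the line along which they close (so a half turn about z gives the same grasp; the last joint's range is limited). The gripper opens to 88 mm and grips with 3 to 60 N. Pads are 20 mm wide; open, the fingers measure 115 mm over their backs; the gripper's body (75 mm by 178 mm) begins 61 mm behind the grasp point.
Start: joints at [1.166, 0.423, 1.63, -0, 1.089, -0.019], TCP at [235.156, 579.057, 241.675] pointing down, gripper open.
Joint ranges: [-3, 3], [-0.9, 2.11], [0.09, 2.58], [-1.31, 4.45], [0.11, 2.69], [-2.54, 2.54]. Speed limits (rad/s): [2.39, 2.39, 3.01, 3.14, 3.14, 3.14].

INTERFACE

Orientations are given as a rotation vector (axis times angle).
In Python, from workcell import status, optics, ctrl gives the robot as it stands. The module is installed in compiled form; this text tells all that it offers.
- The arm moves only by the shell command python3 -m inch 'ROWS'. ROWS is JSON, a list that holds one entry, the list of rows, each a list of 7 numbers: the shift along the tool's x, y, z in mm, then the turn, a rotation vector about the tool's x, y, z in rad, then the opening in per cent of the stroke, from 0 (shut) to 100 (fully open). A call has 1 to 20 rows; each row is the pose to reach, as a shift and turn from the pose commanded when the call began, along the tool's axes at that moment; what a row does not reach only later rows make up. A row lasts 1/10 s, in which the tool goes at most 50 mm and 8.59 degrees, less where a joint would pass 70% of its speed; a pose out of reach is approached as far as the arm can. A call with a gripper value outside its range is refused whole. The fingers move at their own pace and stop on an object; the grip force is fixed at half the most. Time passes only in rows, so rows that repeat a pose let the fingers close. It gives the time, the measured TCP pose, the force, the opening and the grip force at its end, in the units of the state.
- status.get_obs(): the state, without advancing time (a new reading comes with each control period).
- optics.get_image(name): name is "scene" or "top"; returns a dict with "frame" (400x640x3 uint8, red, green, blue), "fx", "fy", "cx", "cy" (pixels), "rvec" (rotation vector, rad) and "tvec" (3), from world to camera coordinates, as OpenCV has them. Camera axes: x right, y down, z forward; pixel columns grow to the right and rows downward; lengths in mm; the calibration is good to about 2 mm. A picture is of the moment at which its call begins. There is no depth.
- ctrl.close_job(): hands the job in; it is judged then, once.
The state is a dict: "t": time; "qpos": joint angles; "qvel": joint speeds; "joint_torque": joint torques, N m; "ee_pos": TCP position; "orientation": TCP orientation; "ft_force": force on the tool from outside, world axes, zero at the start; "moment": the same for the moment, N m; "width": finger opening in mm; "grasp_force": force on a finger pad.
Only numpy, scipy, OpenCV 4.12 (cv2) and the standard library are available. Lean on these libraries where they do the work, as an engineer would, in place of code of your own. Each camera call takes 0.05 s, during which the arm holds its last target. There are 200 camera calls.

TASK

On the nail desk, swing the swivel hook of the small steel display stand anticlockwise (seen from above) until it comes up against its stop. Then take the tall swatch board, the one with the hanging hole, out of the black rack, hang it on the hook by its hole and slide it right back against the hook's flange, with the hook still against its stop. The collar is clamped wherever it was last set, so feel for it gently and do not lean on the hook; leave everything else standing as it is.

Things in the scene. Friction and masses are not known exactly. Their poses are not given: they have to be found in the camera images.
- stand: Steel display stand, fixed: round foot 110 mm across, 15 mm high, post 14 mm across, carrying the swivel hook. Origin: on the desk at the post's axis, z up; its -x is its front, roughly towards the robot. Against its stop the hook points within 0.25 rad of this -x, to either side; just where is set by the collar and not reported: look or feel.
- post_top (a point): Top of the post, 172 mm up, inside the hook's hub. Below the hub a dark collar (32 mm across, black thumb screw at its back reaching 38 mm out, upright stop pin) is clamped by hand at an unreported height: the hook's rod leaves the hub with its axis 165 to 185 mm above the desk. Nothing on hook or collar stands more than 15 mm above that axis.
- hook (a joint): Swivel hook: angle from its stop, rad; 0 = against the stop, positive = swung away clockwise (from above), to the stand's +y side. Stays where left; about 1.5 N turns it at 65 mm from the axis; firm stop. From the axis out: hub 28 mm across, flange 24 mm across with outer face at 40 mm, rod 7 mm thick rising 3 mm up to 72 mm, then tip bent up 8 mm more, ending at 91 mm.
- chart_mid (a point): Centre of the swatch board: upright white panel 80 mm wide (y), 120 tall (z), 6 thick (x), same front and back, about 110 g, with rows of nail tips below and an aluminium header along the top (10 thick, 20 tall) to hold it by. It stands on edge in any of the rack's slots, foot 20 mm deep; the tallest board and the only one with a hole. Its top is 60 mm above this point.
- chart_hole (a point): Centre of the swatch board's hanging hole: round, 17 mm across, through the 6 mm panel along x, 34 mm below the board's top and 26 mm above chart_mid. Hung home against the flange it lies about 43 mm from the post's axis, 5 mm below the rod's axis.
- rack: Black rack, fixed: block 170 mm (x) by 110 mm (y), 30 mm high, origin under its centre. Three slots 9 mm wide and 84 mm long across it, 55 mm apart along x, 20 mm deep. Each holds one board standing on edge, broad faces towards the rack's x; any board may be in any slot.
- blank_mid (a point): Centre of another board in the rack: white, no hole, 66 wide, 96 tall, header 10 mm thick. Leave it there.
- palette_mid (a point): Centre of a plain steel mixing plate in the rack: 76 wide, 80 tall, 6 mm thick, no hole. Leave it there.
- polish_a_mid (a point): Middle of a nail polish bottle, 29 mm across, 74 mm tall, standing behind the stand.
- polish_b_mid (a point): Middle of a nail polish bottle, 29 mm across, 74 mm tall, standing at the stand's +y side, under the swung-away hook.
- jar_mid (a point): Middle of a low powder jar, 56 mm across, 38 mm tall.
- pump_mid (a point): Middle of a pump dispenser bottle, 66 mm across, 131 mm tall.
- pot_mid (a point): Middle of a pot of brushes, 68 mm across, 95 mm tall, brushes up to 190 mm.

How it is judged:
By the outcome, as a careful person would: the job done as asked, in the order asked, and still so for the second after the job is handed in, with the robot touching nothing.
It also fails if it takes over 72 s, if anything falls off the work surface, if the arm or the gripper's body presses on something with over 40 N, if the wrist force passes 120 N, or if a joint passes its speed limit or range.

## Working session

There is one attempt and no reset: what is moved stays moved. The work goes in short steps, Python scripts to look and compute and a shell command to move; the robot and the scene stay as the last step left them, time stands still between calls to the robot, and variables do not carry over. Pictures are saved under pics/ and viewed, at most 13 in all, crops included, and the job is handed in when it is done.

```bash
mkdir -p pics; cat > h.py <<'E'
import numpy as np,cv2,pickle
from workcell import status,optics,ctrl
def grab(n,f):
    d=optics.get_image(n); cv2.imwrite(f'pics/{f}.png',cv2.cvtColor(d['frame'],cv2.COLOR_RGB2BGR)); pickle.dump(d,open(f'pics/{f}.pkl','wb')); return d
def load(f): return pickle.load(open(f'pics/{f}.pkl','rb'))
def ray(d,u,v):
    R=cv2.Rodrigues(np.array(d['rvec'],float))[0]; t=np.array(d['tvec'],float).ravel()
    return -R.T@t, R.T@np.array([(u-d['cx'])/d['fx'],(v-d['cy'])/d['fy'],1.])
def atz(d,u,v,z):
    o,r=ray(d,u,v); return o+r*(z-o[2])/r[2]
def proj(d,p):
    K=np.array([[d['fx'],0,d['cx']],[0,d['fy'],d['cy']],[0,0,1.]])
    return cv2.projectPoints(np.array(p,float).reshape(-1,3),np.array(d['rvec'],float),np.array(d['tvec'],float),K,None)[0].reshape(-1,2)
def tri(d1,p1,d2,p2):
    o1,r1=ray(d1,*p1);o2,r2=ray(d2,*p2)
    s=np.linalg.lstsq(np.c_[r1,-r2],o2-o1,rcond=None)[0]
    a,b=o1+s[0]*r1,o2+s[1]*r2; return (a+b)/2,np.linalg.norm(a-b)
E
python3 - <<'E'
from h import *
for n in('scene','top'):
    d=grab(n,n+'0'); print(n,d['fx'],ray(d,320,200))
o=status.get_obs();print(o)
E
```

```text
scene 379.43777098084905 (array([1070.38948508,  466.90257689,  597.61202744]), array([-0.63402116, -0.52052544, -0.57196002]))
top 514.9495237970577 (array([ 380.40211773,   57.619004  , 1350.74396948]), array([ 0.16596851,  0.0118595 , -0.98622142]))
{'t': 0.1, 'qpos': array([ 1.16600881e+00,  4.23740990e-01,  1.63060147e+00, -2.67426652e-05,
        1.08858872e+00, -1.90073558e-02]), 'qvel': array([ 0.00058848, -0.00157428, -0.00320499, -0.00080612,  0.00052091,
       -0.00021087]), 'joint_torque': array([-1.91027762e-04, -5.45609450e+01, -2.74325520e+01,  6.44361321e-02,
        1.89241249e-02, -5.45880926e-05]), 'ee_pos': array([234.97862964, 578.64050293, 240.99879741]), 'orientation': array([-6.02162493e-01, -3.08307918e+00,  2.06318200e-03]), 'ft_force': array([ 0.17079464, -0.36732329,  0.3754986 ]), 'moment': array([0.01131243, 0.0565167 , 0.00728776]), 'grasp_force': 0.0, 'width': 87.79984362793095}
```

View pics/scene0.png

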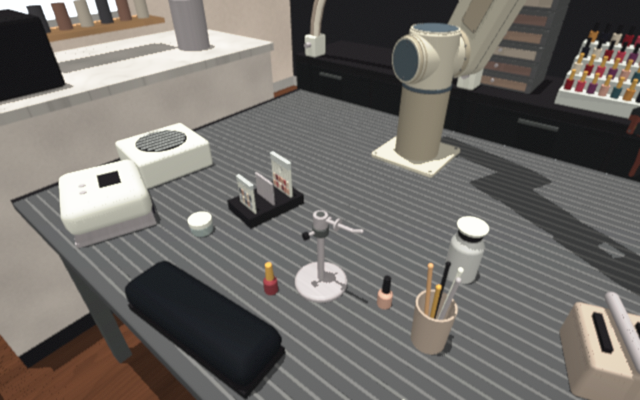

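View pics/top0.png

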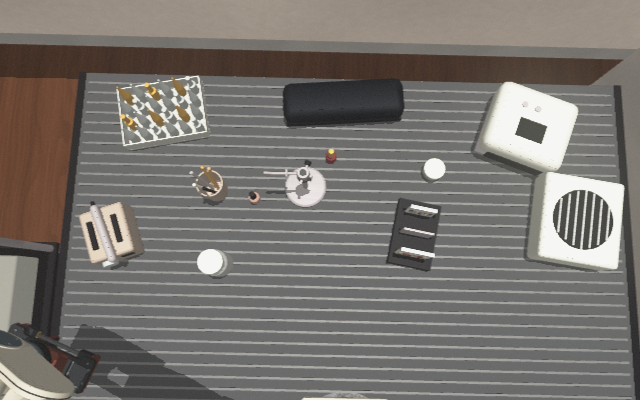

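The scene view shows the stand (foot at 321,282), the hook swung to +y, and the rack with the tall board at 281,175. In the top view the rack is at 414,235 and the stand foot at 305,187. I'll take enlarged crops.

```bash
python3 - <<'E'
from h import *
a=cv2.imread('pics/scene0.png')[140:310,220:400]; b=cv2.imread('pics/top0.png')
A=cv2.resize(a,None,fx=3.3,fy=3.3,interpolation=cv2.INTER_CUBIC)
A=A[:,:]
cv2.imwrite('pics/c1.png',cv2.resize(a,(720,600*170*4//(170*4)) if 0 else (635,600),interpolation=cv2.INTER_CUBIC))
cv2.imwrite('pics/c2.png',cv2.resize(b[140:280,250:450],(800,560),interpolation=cv2.INTER_CUBIC))
E
```

```text
(no output)
```

View pics/c1.png

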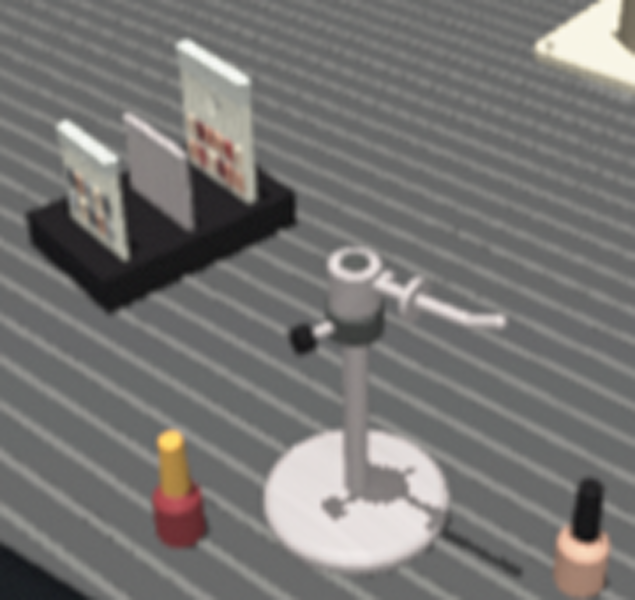

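View pics/c2.png

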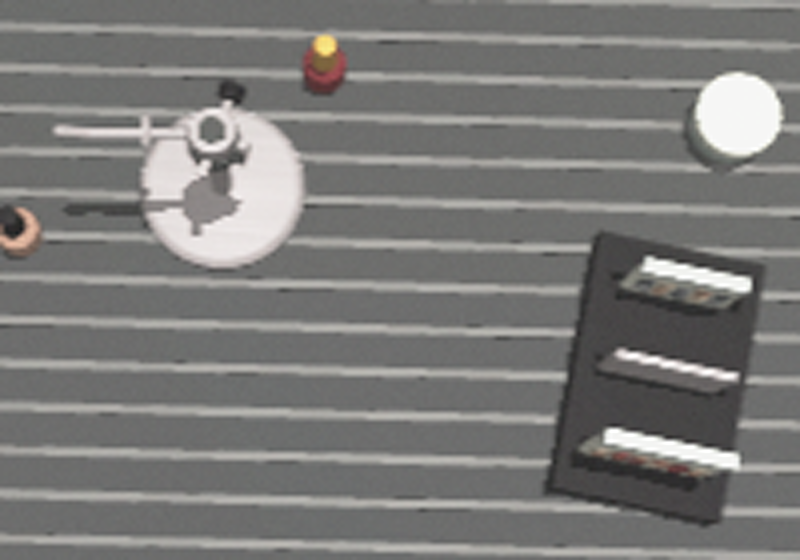

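```bash
python3 - <<'E'
from h import *
np.set_printoptions(precision=1,suppress=True)
s,t=load('scene0'),load('top0')
T=lambda u,v:(250+u/4-.375,140+v/4-.375); S=lambda u,v:(220+u*.2835-.36,140+v*.2833-.36)
print('foot',atz(t,*T(222,188),15),atz(s,*S(356,497),15))
print('hubtop',tri(s,S(355,264),t,T(213,130)))
print('flange',tri(s,S(408,292),t,T(146,130)))
print('tip',tri(s,S(503,321),t,T(57,130)))
print('bend',tri(s,S(470,318),t,T(80,130)))
print('screw',tri(s,S(302,340),t,T(232,92)))
print('hdr L',atz(t,*T(604,439),130),'R',atz(t,*T(740,463),130),'mid',atz(t,*T(672,450),130))
print('hdr tri R?',tri(s,S(183,43),t,T(740,463)),tri(s,S(252,78),t,T(604,439)))
print('mid boards',atz(t,*T(697,274),106),atz(t,*T(678,365),90))
print('rack',[atz(t,*T(*c),30) for c in((600,234),(764,264),(718,523),(549,492))])
print('jar',atz(t,*T(738,115),38),'bottles',atz(t,*T(325,45),74),atz(t,*T(10,220),74),'pump',atz(t,210,262,131),'pot',atz(t,208,180,95))
E
```

```text
foot [640.  113.9  15. ] [648.3 120.8  15. ]
hubtop (array([641.8, 114.1, 178.5]), np.float64(2.18750862008454))
flange (array([642.1, 151.5, 178.4]), np.float64(1.8769377987041866))
tip (array([638.4, 203.9, 184.6]), np.float64(1.754014765661641))
bend (array([640.9, 189.2, 180.2]), np.float64(2.7382634069323264))
screw (array([673.7, 104.8, 143. ]), np.float64(1.2623774520012319))
hdr L [ 471.9 -121.7  130. ] R [ 459.6 -202.3  130. ] mid [ 466.3 -162.   130. ]
hdr tri R? (array([ 458.9, -201.7,  128.8]), np.float64(2.3092093451566575)) (array([ 470.8, -120.3,  132.4]), np.float64(2.765131301202307))
mid boards [ 575.9 -182.3  106. ] [ 521.5 -173.2   90. ]
rack [array([ 612.7, -133.8,   30. ]), array([ 595.5, -240.6,   30. ]), array([ 427.7, -209.1,   30. ]), array([ 444.8, -101.3,   30. ])]
jar [ 692.5 -223.    38. ] bottles [723.2  48.5  74. ] [604.8 244.   74. ] pump [431.6 326.9 131. ] pot [635.3 352.   95. ]
```

The hub is near (641,114), the hook's rod axis is about z 176, and it points to +y. The board's top centre is near (466,-162,130) with rack yaw about -0.16. These values agree with the given sizes.

```bash
cat >> h.py <<'E'
from scipy.spatial.transform import Rotation as Ro
np.set_printoptions(precision=3,suppress=True)
def yaw():
    o=status.get_obs(); x=Ro.from_rotvec(o['orientation']).as_matrix()[:,0]; return np.arctan2(x[1],x[0])
def go(p,ya):   # ya: azimuth wanted for tool x, tool down; print row for both half-turn choices
    o=status.get_obs(); R=Ro.from_rotvec(o['orientation']); c=yaw()-o['qpos'][0]+o['qpos'][5]
    for k in(0,np.pi):
        a=ya+k; W=Ro.from_matrix(np.c_[[np.cos(a),np.sin(a),0],[np.sin(a),-np.cos(a),0],[0,0,-1]])
        j=np.arctan2(p[1],p[0])+c-a; j=(j+np.pi)%(2*np.pi)-np.pi
        print('row',R.inv().apply(np.array(p)-o['ee_pos']).round(1),(R.inv()*W).as_rotvec().round(3),'j6~',round(j,2))
E
python3 - <<'E'
from h import *
print(yaw()); go([680,176,245],0)
E
```

```text
2.75582490886191
row [-563.8 -205.6   -3.7] [-0.     0.002  2.756] j6~ 1.82
row [-563.8 -205.6   -3.7] [-0.001 -0.    -0.386] j6~ -1.32
```

```bash
R='[-564,-206,-4,0,0,2.756,0]'; python3 -m inch '[[[-564,-206,-4,0,0,2.756,0],[-564,-206,-4,0,0,2.756,0],[-564,-206,-4,0,0,2.756,0],[-564,-206,-4,0,0,2.756,0],[-564,-206,-4,0,0,2.756,0],[-564,-206,-4,0,0,2.756,0],[-564,-206,-4,0,0,2.756,0],[-564,-206,-4,0,0,2.756,0],[-564,-206,-4,0,0,2.756,0],[-564,-206,-4,0,0,2.756,0],[-564,-206,-4,0,0,2.756,0],[-564,-206,-4,0,0,2.756,0],[-564,-206,-4,0,0,2.756,0],[-564,-206,-4,0,0,2.756,0],[-564,-206,-4,0,0,2.756,0],[-564,-206,-4,0,0,2.756,0],[-564,-206,-4,0,0,2.756,0],[-564,-206,-4,0,0,2.756,0],[-564,-206,-4,0,0,2.756,0],[-564,-206,-4,0,0,2.756,0]]]'; python3 -c "
from h import *
print(yaw(),status.get_obs()['qpos'])"
```

```text
t: 2.1
ee_pos: [679.9, 175.8, 245.1]
orientation: [3.141, -0.001, -0.002]
ft_force: [-0.3, 0.6, 0.7]
width: 0.7
grasp_force: 0.0
-0.0005672084149920137 [ 0.236  0.534  1.439 -0.     1.169  1.808]
```

```bash
python3 -m inch '[[[0,0,30,0,0,0,0],[0,0,63,0,0,0,0],[0,0,63,0,0,0,0],[0,0,63,0,0,0,0]]]'; python3 - <<'E'
from h import *
d=grab('scene','s1'); o=status.get_obs(); print(o['ee_pos'],o['ft_force'])
cv2.imwrite('pics/c3.png',cv2.resize(cv2.imread('pics/s1.png')[150:310,220:420],(750,600),interpolation=cv2.INTER_CUBIC))
p=o['ee_pos']; C=np.array([641,114])
for th in list(range(88,157,4)):
    a=np.radians(th); q=C+62*np.array([np.cos(a),np.sin(a)])-13.5*np.array([-np.sin(a),np.cos(a)])
    print([round(q[0]-p[0]),round(-(q[1]-p[1])),0,0,0,round(-(a-np.pi/2),2),0],end=',')
E
```

```text
t: 2.5
ee_pos: [679.9, 175.9, 182.4]
orientation: [3.141, 0.001, -0.002]
ft_force: [0.4, 0.2, 0.4]
width: 0.4
grasp_force: 0.0
[680.784 176.101 183.721] [-0.12   0.149  0.499]
[-24, 1, 0, 0, 0, np.float64(0.03), 0],[-28, 0, 0, 0, 0, np.float64(-0.03), 0],[-33, -1, 0, 0, 0, np.float64(-0.1), 0],[-37, -1, 0, 0, 0, np.float64(-0.17), 0],[-42, -1, 0, 0, 0, np.float64(-0.24), 0],[-46, -1, 0, 0, 0, np.float64(-0.31), 0],[-50, 0, 0, 0, 0, np.float64(-0.38), 0],[-55, 0, 0, 0, 0, np.float64(-0.45), 0],[-59, 2, 0, 0, 0, np.float64(-0.52), 0],[-63, 3, 0, 0, 0, np.float64(-0.59), 0],[-67, 5, 0, 0, 0, np.float64(-0.66), 0],[-71, 7, 0, 0, 0, np.float64(-0.73), 0],[-75, 9, 0, 0, 0, np.float64(-0.8), 0],[-79, 12, 0, 0, 0, np.float64(-0.87), 0],[-82, 15, 0, 0, 0, np.float64(-0.94), 0],[-85, 18, 0, 0, 0, np.float64(-1.01), 0],[-88, 21, 0, 0, 0, np.float64(-1.08), 0],[-91, 25, 0, 0, 0, np.float64(-1.15), 0],
```

View pics/c3.png

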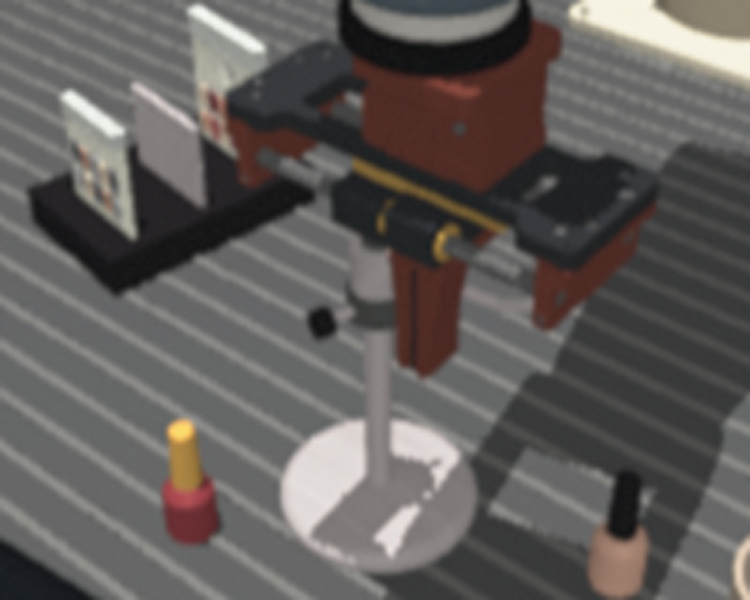

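Fingers are closed behind the hook (tip bottom near crop 425,372), clear of the hub and bottles. Now I'll push along the arc.

```bash
python3 -m inch '[[[-12,0,0,0,0,0,0],[-24,1,0,0,0,0,0],[-28,0,0,0,0,-0.03,0],[-33,-1,0,0,0,-0.1,0],[-37,-1,0,0,0,-0.17,0],[-42,-1,0,0,0,-0.24,0],[-46,-1,0,0,0,-0.31,0],[-50,0,0,0,0,-0.38,0],[-55,0,0,0,0,-0.45,0],[-59,2,0,0,0,-0.52,0],[-63,3,0,0,0,-0.59,0],[-67,5,0,0,0,-0.66,0],[-71,7,0,0,0,-0.73,0],[-75,9,0,0,0,-0.8,0],[-79,12,0,0,0,-0.87,0],[-82,15,0,0,0,-0.94,0],[-85,18,0,0,0,-1.01,0],[-88,21,0,0,0,-1.08,0]]]'; python3 - <<'E'
from h import *
o=status.get_obs(); p=o['ee_pos']; print(p,o['ft_force'],np.degrees(yaw()))
d=load('s1');print(proj(d,[680.8,176.1,164.7]))
C=np.array([641,114]); R=Ro.from_rotvec(o['orientation'])
for th in range(152,196,2):
    a=np.radians(th); q=C+62*np.array([np.cos(a),np.sin(a)])-13.5*np.array([-np.sin(a),np.cos(a)])
    print(th,R.inv().apply([*(q-p[:2]),0])[:2].round(1),round(yaw()-a+np.pi/2,3))
E
```

```text
t: 4.35
ee_pos: [592.5, 155.4, 183.8]
orientation: [2.691, 1.621, 0.004]
ft_force: [1.4, 0.7, 0.9]
width: 0.3
grasp_force: 1.0
[592.475 155.445 183.78 ] [1.411 0.696 0.871] 62.13235897072787
[[333.421 245.355]]
152 [-0.3  0.3] 0.002
154 [-2.5 -0.1] -0.033
156 [-4.7 -0.5] -0.068
158 [-6.9 -0.8] -0.102
160 [-9.1 -1. ] -0.137
162 [-11.3  -1.1] -0.172
164 [-13.5  -1.2] -0.207
166 [-15.7  -1.2] -0.242
168 [-17.9  -1.1] -0.277
170 [-20.1  -0.9] -0.312
172 [-22.3  -0.6] -0.347
174 [-24.5  -0.3] -0.382
176 [-26.7   0.1] -0.417
178 [-28.9   0.6] -0.451
180 [-31.    1.2] -0.486
182 [-33.1   1.8] -0.521
184 [-35.2   2.5] -0.556
186 [-37.3   3.3] -0.591
188 [-39.3   4.1] -0.626
190 [-41.4   5. ] -0.661
192 [-43.3   6. ] -0.696
194 [-45.3   7.1] -0.731
```

```bash
cat > chk.py <<'E'
from h import *
import sys
o=status.get_obs(); R=Ro.from_rotvec(o['orientation']); f=R.inv().apply(o['ft_force'])
print('tool f',f.round(1),o['ee_pos'].round(1),round(np.degrees(yaw()),2),o['t'])
sys.exit(abs(f[0])>3.2)
E
python3 -m inch '[[[-2.2,-0.4,0,0,0,-0.035,0],[-4.4,-0.7,0,0,0,-0.07,0],[-6.6,-0.9,0,0,0,-0.105,0],[-8.8,-1.1,0,0,0,-0.14,0]]]' >/dev/null; python3 chk.py &&
python3 -m inch '[[[-1.1,-0.24,0,0,0,-0.0175,0],[-1.1,-0.24,0,0,0,-0.0175,0]]]' >/dev/null; python3 chk.py &&
python3 -m inch '[[[-1.1,-0.24,0,0,0,-0.0175,0],[-1.1,-0.24,0,0,0,-0.0175,0]]]' >/dev/null; python3 chk.py &&
python3 -m inch '[[[-1.1,-0.24,0,0,0,-0.0175,0],[-1.1,-0.24,0,0,0,-0.0175,0]]]' >/dev/null; python3 chk.py &&
python3 -m inch '[[[-1.1,-0.24,0,0,0,-0.0175,0],[-1.1,-0.24,0,0,0,-0.0175,0]]]' >/dev/null; python3 chk.py
```

```text
tool f [ 1.6  0.7 -0.6] [587.3 148.2 183.7] 70.07 4.75
tool f [ 1.6  0.7 -0.6] [587.3 148.2 183.7] 70.07 4.75
tool f [ 1.6  0.7 -0.6] [587.3 148.2 183.7] 70.07 4.75
tool f [ 1.6  0.7 -0.6] [587.3 148.2 183.7] 70.07 4.75
tool f [ 1.6  0.7 -0.6] [587.3 148.2 183.7] 70.07 4.75False
False
False
False
False
```

```bash
sed -i 's/sys.exit(abs(f\[0\])>3.2)/sys.exit(int(abs(f[0])>3.2))/' chk.py
python3 -m inch '[[[-1.1,-0.24,0,0,0,-0.0175,0],[-1.1,-0.24,0,0,0,-0.0175,0]]]' >/dev/null; python3 chk.py &&
python3 -m inch '[[[-1.1,-0.24,0,0,0,-0.0175,0],[-1.1,-0.24,0,0,0,-0.0175,0]]]' >/dev/null && python3 chk.py &&
python3 -m inch '[[[-1.1,-0.24,0,0,0,-0.0175,0],[-1.1,-0.24,0,0,0,-0.0175,0]]]' >/dev/null && python3 chk.py &&
python3 -m inch '[[[-1.1,-0.24,0,0,0,-0.0175,0],[-1.1,-0.24,0,0,0,-0.0175,0]]]' >/dev/null && python3 chk.py &&
python3 -m inch '[[[-1.1,-0.24,0,0,0,-0.0175,0],[-1.1,-0.24,0,0,0,-0.0175,0]]]' >/dev/null && python3 chk.py &&
python3 -m inch '[[[-1.1,-0.24,0,0,0,-0.0175,0],[-1.1,-0.24,0,0,0,-0.0175,0]]]' >/dev/null && python3 chk.py &&
python3 -m inch '[[[-1.1,-0.24,0,0,0,-0.0175,0],[-1.1,-0.24,0,0,0,-0.0175,0]]]' >/dev/null && python3 chk.py &&
python3 -m inch '[[[-1.1,-0.24,0,0,0,-0.0175,0],[-1.1,-0.24,0,0,0,-0.0175,0]]]' >/dev/null && python3 chk.py
```

```text
tool f [ 1.5  0.5 -0.9] [586.6 147.1 183.5] 70.93 4.95
tool f [ 5.5 -1.1 -2.9] [586.3 146.6 183.3] 71.94 5.15
```

Force jumped from 1.5 to 5.5 N with motion ceasing: the stop is found. Backing off sideways, then up, then looking.

```bash
python3 -m inch '[[[6,0,0,0,0,0,0],[15,0,0,0,0,0,0],[15,0,-40,0,0,0,0],[15,0,-80,0,0,0,0],[15,0,-80,0,0,0,0]]]' ; python3 - <<'E'
from h import *
go([466.3,-162,180],np.pi/2-0.16)
E
```

```text
t: 5.65
ee_pos: [593.4, 161.2, 267.9]
orientation: [2.54, 1.843, 0.012]
ft_force: [0.2, 0.4, -0.1]
width: 0.3
grasp_force: 0.0
row [-347.1  -21.2   86.3] [ 0.008 -0.004 -0.156] j6~ -0.17
row [-347.1  -21.2   86.3] [-0.006 -0.011  2.986] j6~ 2.97
```

```bash
python3 -m inch '[[[-50,-3,0,0,0,-0.03,100],[-100,-6,0,0,0,-0.06,100],[-347,-21,86,0.008,-0.004,-0.156,100],[-347,-21,86,0.008,-0.004,-0.156,100],[-347,-21,86,0.008,-0.004,-0.156,100],[-347,-21,86,0.008,-0.004,-0.156,100],[-347,-21,86,0.008,-0.004,-0.156,100],[-347,-21,86,0.008,-0.004,-0.156,100],[-347,-21,86,0.008,-0.004,-0.156,100],[-347,-21,86,0.008,-0.004,-0.156,100],[-347,-21,86,0.008,-0.004,-0.156,100]]]' ; python3 - <<'E'
from h import *
grab('scene','s2');grab('top','t2')
a=cv2.resize(cv2.imread('pics/s2.png')[130:300,220:380],(560,595),interpolation=cv2.INTER_CUBIC)
cv2.imwrite('pics/c4.png',a)
cv2.imwrite('pics/c5.png',cv2.resize(cv2.imread('pics/t2.png')[130:280,250:450],(800,600),interpolation=cv2.INTER_CUBIC))
E
```

```text
t: 6.75
ee_pos: [463.7, -162.1, 177.1]
orientation: [-2.388, -2.037, 0.012]
ft_force: [0.8, 0.3, -0.2]
width: 85.0
grasp_force: 0.0
```

View pics/c4.png

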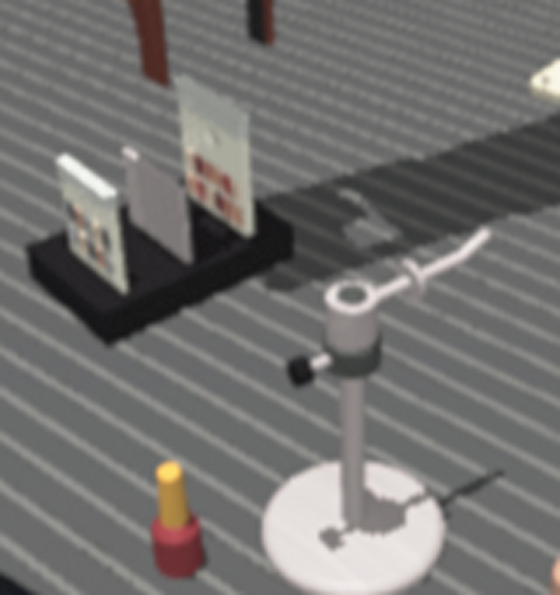

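View pics/c5.png

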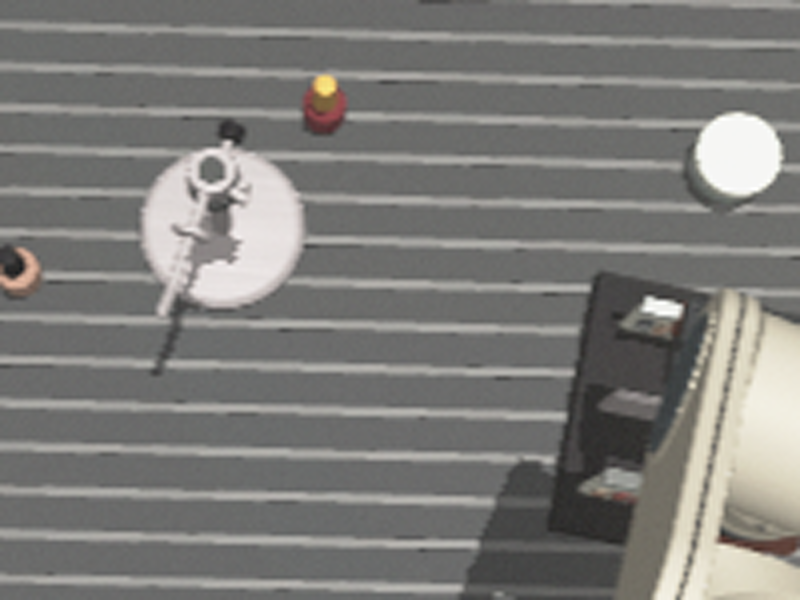

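The hook now points forward and left, roughly opposite the thumb screw: hub at c5 (213,172), flange at (191,232), tip at (164,312). In c4 the tip is at (487,234). The gripper is over the board.

```bash
python3 - <<'E'
from h import *
s,t=load('s2'),load('t2')
T=lambda u,v:(250+u/4-.375,130+v/4-.375); S=lambda u,v:(220+u/3.5-.36,130+v/3.5-.36)
for n,a,b in(('hub',(351,297),(213,172)),('flange',(412,278),(191,232)),('bend',(460,260),(177,277)),('tip',(487,234),(164,312)),('screw',(300,370),(232,131))):
    print(n,tri(s,S(*a),t,T(*b)))
print(status.get_obs()['ee_pos'])
go([466.3,-162,134+5],np.pi/2-0.16)
# contact line at stop: TCP 586.3,146.6 yaw 71.94, face 10mm + rod 3.5
a=np.radians(71.94); x=np.array([np.cos(a),np.sin(a)]); q=np.array([586.3,146.6])-13.5*x
print('rod pt',q,'az 161.9 line back 62:',q+62*np.array([x[1],-x[0]]))
E
```

```text
hub (array([641.221, 113.628, 177.673]), np.float64(0.8925335323519099))
flange (array([605.452, 125.921, 175.34 ]), np.float64(2.148955718895281))
bend (array([577.512, 134.94 , 176.001]), np.float64(6.4715174724710165))
tip (array([556.557, 139.822, 183.945]), np.float64(3.2213665657495723))
screw (array([673.815, 104.874, 144.577]), np.float64(1.6647004818921307))
[ 463.616 -162.116  177.16 ]
row [ 0.7  2.9 38.1] [-0.007  0.003  0.002] j6~ -0.17
row [ 0.7  2.9 38.1] [-0.005 -0.011 -3.14 ] j6~ 2.97
rod pt [582.115 133.765] az 161.9 line back 62: [641.06  114.544]
```

```bash
python3 -m inch '[[[0.7,2.9,20,-0.007,0.003,0.002,100],[0.7,2.9,40,-0.007,0.003,0.002,100],[0.7,2.9,40,-0.007,0.003,0.002,100],[0.7,2.9,40,-0.007,0.003,0.002,100],[0.7,2.9,40,-0.007,0.003,0.002,40],[0.7,2.9,40,-0.007,0.003,0.002,40],[0.7,2.9,40,-0.007,0.003,0.002,40],[0.7,2.9,40,-0.007,0.003,0.002,40],[0.7,2.9,40,-0.007,0.003,0.002,20]]]';python3 chk.py
```

```text
t: 7.75
ee_pos: [465.4, -163.1, 136.9]
orientation: [-2.394, -2.034, 0.002]
ft_force: [0.1, -0.0, 0.2]
width: 51.5
grasp_force: 0.0
tool f [-0.   0.1 -0.2] [ 465.4 -163.1  136.9] 80.71 7.75
```

```bash
python3 -m inch '[[[0,0,0,0,0,0,14],[0,0,0,0,0,0,14],[0,0,0,0,0,0,14],[0,0,0,0,0,0,14],[0,0,0,0,0,0,14],[0,0,0,0,0,0,0],[0,0,0,0,0,0,0],[0,0,0,0,0,0,0],[0,0,0,0,0,0,0]]]';python3 chk.py; python3 -m inch '[[[0,0,-2,0,0,0,0],[0,0,-5,0,0,0,0],[0,0,-5,0,0,0,0]]]';python3 chk.py
```

```text
t: 8.65
ee_pos: [465.4, -163.1, 136.6]
orientation: [-2.393, -2.034, 0.002]
ft_force: [-0.4, 0.4, -0.2]
width: 9.9
grasp_force: 30.0
tool f [ 0.3 -0.5  0.2] [ 465.4 -163.1  136.6] 80.72 8.65
t: 8.95
ee_pos: [465.6, -163.1, 142.1]
orientation: [-2.394, -2.034, 0.001]
ft_force: [-0.3, -0.3, -1.9]
width: 10.0
grasp_force: 30.0
tool f [-0.3 -0.3  1.9] [ 465.6 -163.1  142.1] 80.72 8.95
```

```bash
python3 -m inch '[[[0,0,-10,0,0,0,0],[0,0,-25,0,0,0,0],[0,0,-50,0,0,0,0],[0,0,-80,0,0,0,0],[0,0,-100,0,0,0,0],[0,0,-100,0,0,0,0]]]';python3 - <<'E'
from h import *
a=np.radians(162.2);u=np.array([np.cos(a),np.sin(a)])
go([*(np.array([641.1,114.2])+125*u),226],a-np.pi/2)
E
```

```text
t: 9.55
ee_pos: [467.2, -163.7, 244.9]
orientation: [2.39, 2.031, 0.003]
ft_force: [-0.0, -0.2, -0.4]
width: 9.7
grasp_force: 30.0
row [320.8   3.1  18.4] [0.005 0.001 0.149] j6~ 0.6
row [320.8   3.1  18.4] [-0.002  0.007 -2.993] j6~ -2.55
```

```bash
python3 -m inch '[[[15,0,0,0,0,0,0],[40,0,0,0,0,0.02,0],[75,0,0,0,0,0.03,0],[110,1,0,0,0,0.05,0],[145,1,0,0,0,0.07,0],[180,1,0,0,0,0.09,0],[215,2,0,0,0,0.11,0],[250,2,8,0.005,0.001,0.13,0],[280,3,14,0.005,0.001,0.149,0],[305,3,18,0.005,0.001,0.149,0],[317,3,18,0.005,0.001,0.149,0],[321,3,18,0.005,0.001,0.149,0],[321,3,18,0.005,0.001,0.149,0],[321,3,18,0.005,0.001,0.149,0],[321,3,18,0.005,0.001,0.149,0]]]';python3 - <<'E'
from h import *
a=np.radians(162.2);u=np.array([np.cos(a),np.sin(a)])
grab('scene','s3');grab('top','t3')
A=cv2.resize(cv2.imread('pics/s3.png')[150:300,280:400],(480,600),interpolation=cv2.INTER_CUBIC)
B=cv2.resize(cv2.imread('pics/t3.png')[150:250,240:320],(320,400),interpolation=cv2.INTER_CUBIC)
I=np.zeros((600,800,3),np.uint8);I[:,:480]=A;I[:400,480:]=B
cv2.imwrite('pics/c6.png',I); o=status.get_obs();print(o['ee_pos'],o['ft_force'],np.degrees(yaw()),Ro.from_rotvec(o['orientation']).as_matrix()[:,2])
go([*(np.array([641.1,114.2])+125*u),226],a-np.pi/2)
E
```

```text
t: 11.05
ee_pos: [520.1, 152.3, 223.7]
orientation: [-2.536, -1.846, 0.006]
ft_force: [-0.1, 0.0, -2.7]
width: 10.0
grasp_force: 30.0
[520.242 152.502 223.733] [ 0.211 -0.221 -1.543] 72.11000265547881 [-0.006  0.002 -1.   ]
row [ 0.5  1.8 -2.3] [-0.006 -0.    -0.002] j6~ 0.59
row [ 0.5  1.8 -2.3] [-0.     0.009  3.14 ] j6~ -2.55
```

View pics/c6.png

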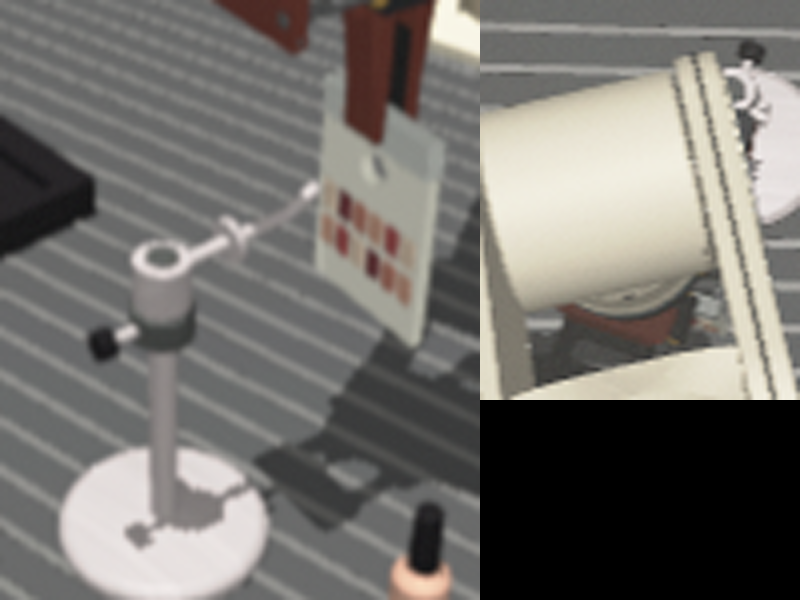

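```bash
python3 - <<'E'
from h import *
d=load('s3'); p=np.array([520.24,152.5,223.7-40.7]); C=np.array([641.1,114.2])
P=lambda u,v:np.array([280+u/4-.375,150+v/4-.375])
a=np.radians(162.2);u=np.array([np.cos(a),np.sin(a)]);l=np.array([-u[1],u[0]])
print('hole pred',proj(d,p),'obs',P(375,168))
print('mm/px: lateral',proj(d,p+[*l,0])-proj(d,p),'z',proj(d,p+[0,0,1])-proj(d,p))
h=174.5
for n,r,z,o in(('tip',91,h+11,(309,189)),('flange',40,h+.5,(233,236)),('bend',72,h+3,(288,217)),('hubtop',0,h+8,(161,260))):
    q=[*(C+r*u),z]; print(n,proj(d,q),P(*o),'dz/px',proj(d,np.add(q,[0,0,1]))-proj(d,q))
print('along r,l of TCP',(p[:2]-C)@u,(p[:2]-C)@l)
E
```

```text
hole pred [[373.715 191.004]] obs [373.375 191.625]
mm/px: lateral [[-0.325 -0.234]] z [[ 0.039 -0.423]]
tip [[359.553 195.681]] [356.875 196.875] dz/px [[ 0.029 -0.429]]
flange [[337.777 208.661]] [337.875 208.625] dz/px [[ 0.012 -0.429]]
bend [[351.461 202.196]] [351.625 203.875] dz/px [[ 0.023 -0.426]]
hubtop [[319.956 212.45 ]] [319.875 214.625] dz/px [[-0.002 -0.439]]
along r,l of TCP 126.78248858690183 0.47977881581708604
```

Hole seen at c6 (375,168), hook tip at (310,188). Both agree with prediction to about 2 mm, so I can insert step by step.

```bash
cat > chk.py <<'E'
from h import *
import sys
o=status.get_obs(); R=Ro.from_rotvec(o['orientation']); f=R.inv().apply(o['ft_force'])
a=np.radians(162.2);u=np.array([np.cos(a),np.sin(a)]);d=o['ee_pos'][:2]-[641.1,114.2]
print('tool f',f.round(1),'r,l',round(d@u,1),round(d@[-u[1],u[0]],1),'z',o['ee_pos'][2].round(1),o['t'])
sys.exit(int(abs(f[0])>2 or abs(f[1])>2.5 or abs(f[2]-1.3)>2.5))
E
python3 -m inch '[[[1.2,5,-1,-0.006,0,0,0],[1.2,15,-1,-0.006,0,0,0],[1.2,25,-1,-0.006,0,0,0],[1.2,31,-1,-0.006,0,0,0],[1.2,31,-1,-0.006,0,0,0],[1.2,31,-1,-0.006,0,0,0]]]' >/dev/null; python3 chk.py &&
python3 -m inch '[[[0,3,0,0,0,0,0],[0,6,1,0,0,0,0],[0,6,1,0,0,0,0]]]' >/dev/null && python3 chk.py &&
python3 -m inch '[[[0,3,1,0,0,0,0],[0,6,2.4,0,0,0,0],[0,6,2.4,0,0,0,0]]]' >/dev/null && python3 chk.py &&
python3 -m inch '[[[0,3,1,0,0,0,0],[0,6,2.4,0,0,0,0],[0,6,2.4,0,0,0,0]]]' >/dev/null && python3 chk.py
```

```text
tool f [-0.9  0.1  0.8] r,l 96.0 -1.3 z 224.0 11.75
tool f [ 0.6 -0.1  0.9] r,l 89.8 -1.5 z 223.3 12.05
tool f [-0.2 -1.   1.2] r,l 83.7 -1.4 z 220.7 12.35
tool f [-0.1 -0.1  1.4] r,l 77.7 -1.4 z 218.3 12.65
```

```bash

python3 -m inch '[[[0,4,0.5,0,0,0,0],[0,8,0.8,0,0,0,0],[0,8,0.8,0,0,0,0]]]' >/dev/null; python3 chk.py &&
python3 -m inch '[[[0,4,0.5,0,0,0,0],[0,8,0.8,0,0,0,0],[0,8,0.8,0,0,0,0]]]' >/dev/null && python3 chk.py &&
python3 -m inch '[[[0,4,0.5,0,0,0,0],[0,8,0.8,0,0,0,0],[0,8,0.8,0,0,0,0]]]' >/dev/null && python3 chk.py &&
python3 -m inch '[[[0,2,0,0,0,0,0],[0,5,0.3,0,0,0,0],[0,5,0.3,0,0,0,0]]]' >/dev/null && python3 chk.py; python3 - <<'E'
from h import *
grab('scene','s4')
cv2.imwrite('pics/c7.png',cv2.resize(cv2.imread('pics/s4.png')[150:300,270:390],(480,600),interpolation=cv2.INTER_CUBIC))
E
```

```text
tool f [ 0.8 -0.1  1.7] r,l 69.4 -1.5 z 217.8 12.95
tool f [-0.   0.2  0.9] r,l 61.4 -1.5 z 216.9 13.25
tool f [ 0.3 -0.8  0.8] r,l 53.5 -1.5 z 216.1 13.55
tool f [-0.2 -0.4  0.9] r,l 48.7 -1.5 z 215.8 13.85
```

View pics/c7.png

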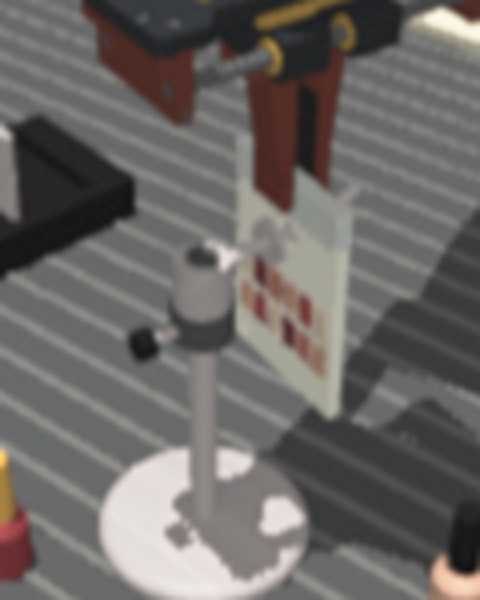

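The board is threaded: the rod passes through the hole (262,237) and the tip shows beyond the board at (350,190). Now I'll feel for the flange.

```bash

python3 -m inch '[[[0,1.5,0,0,0,0,0],[0,3,0,0,0,0,0],[0,3,0,0,0,0,0]]]' >/dev/null; python3 chk.py &&
python3 -m inch '[[[0,0.7,0,0,0,0,0],[0,0.7,0,0,0,0,0]]]' >/dev/null && python3 chk.py &&
python3 -m inch '[[[0,0.7,0,0,0,0,0],[0,0.7,0,0,0,0,0]]]' >/dev/null && python3 chk.py &&
python3 -m inch '[[[0,0.7,0,0,0,0,0],[0,0.7,0,0,0,0,0]]]' >/dev/null && python3 chk.py &&
python3 -m inch '[[[0,0.7,0,0,0,0,0],[0,0.7,0,0,0,0,0]]]' >/dev/null && python3 chk.py &&
python3 -m inch '[[[0,0.7,0,0,0,0,0],[0,0.7,0,0,0,0,0]]]' >/dev/null && python3 chk.py
```

```text
tool f [-0.2  0.2  1.3] r,l 45.8 -1.4 z 215.9 14.2
tool f [0.1 0.1 0.3] r,l 45.3 -1.4 z 215.8 14.4
tool f [-0.6  0.7  1.6] r,l 44.6 -1.4 z 215.9 14.6
tool f [0.4 0.8 1.3] r,l 43.8 -1.4 z 215.9 14.8
tool f [ 0.1 -0.9  0.4] r,l 43.5 -1.4 z 215.8 15.0
tool f [ 0.  -4.7 -0.2] r,l 43.2 -1.4 z 215.7 15.2
```

```bash

python3 -m inch '[[[0,-0.6,1,0,0,0,0],[0,-0.6,2,0,0,0,0],[0,-0.6,2,0,0,0,0]]]' >/dev/null; python3 chk.py &&
python3 -m inch '[[[0,0,0.8,0,0,0,0],[0,0,0.8,0,0,0,0]]]' >/dev/null && python3 chk.py &&
python3 -m inch '[[[0,0,0.8,0,0,0,0],[0,0,0.8,0,0,0,0]]]' >/dev/null && python3 chk.py &&
python3 -m inch '[[[0,0,0.7,0,0,0,0],[0,0,0.7,0,0,0,0]]]' >/dev/null && python3 chk.py &&
python3 -m inch '[[[0,0,0.7,0,0,0,0],[0,0,0.7,0,0,0,0]]]' >/dev/null && python3 chk.py &&
python3 -m inch '[[[0,0,0.7,0,0,0,0],[0,0,0.7,0,0,0,0]]]' >/dev/null && python3 chk.py &&
python3 -m inch '[[[0,0,0.7,0,0,0,0],[0,0,0.7,0,0,0,0]]]' >/dev/null && python3 chk.py
```

```text
tool f [ 0.4 -3.  -0.5] r,l 43.4 -1.4 z 213.6 15.5
```

```bash

python3 -m inch '[[[0,-0.6,0,0,0,0,0],[0,-0.6,0.3,0,0,0,0],[0,-0.6,0.3,0,0,0,0]]]' >/dev/null; python3 chk.py &&
python3 -m inch '[[[0,0,0.8,0,0,0,0],[0,0,0.8,0,0,0,0]]]' >/dev/null && python3 chk.py &&
python3 -m inch '[[[0,0,0.7,0,0,0,0],[0,0,0.7,0,0,0,0]]]' >/dev/null && python3 chk.py &&
python3 -m inch '[[[0,0,0.7,0,0,0,0],[0,0,0.7,0,0,0,0]]]' >/dev/null && python3 chk.py &&
python3 -m inch '[[[0,0,0.7,0,0,0,0],[0,0,0.7,0,0,0,0]]]' >/dev/null && python3 chk.py &&
python3 -m inch '[[[0,0,0.7,0,0,0,0],[0,0,0.7,0,0,0,0]]]' >/dev/null && python3 chk.py &&
python3 -m inch '[[[0,0,0.7,0,0,0,0],[0,0,0.7,0,0,0,0]]]' >/dev/null && python3 chk.py
```

```text
tool f [-0.3 -1.8  0.5] r,l 43.5 -1.4 z 213.5 15.8
tool f [ 0.2 -1.   1. ] r,l 43.5 -1.4 z 212.7 16.0
tool f [ 0.6 -0.2  1.5] r,l 43.6 -1.4 z 212.0 16.2
tool f [0.1 0.1 0.8] r,l 43.6 -1.4 z 211.3 16.4
tool f [-0.6 -1.3 -1. ] r,l 43.6 -1.5 z 210.9 16.6
tool f [-0.8 -1.9 -5.3] r,l 43.5 -1.5 z 210.7 16.8
```

```bash

python3 -m inch '[[[0,0,-0.3,0,0,0,0],[0,0,-0.3,0,0,0,12],[0,0,-0.3,0,0,0,14],[0,0,-0.3,0,0,0,16],[0,0,-0.3,0,0,0,18],[0,0,-0.3,0,0,0,22],[0,0,-0.3,0,0,0,25],[0,0,-0.3,0,0,0,25],[0,0,-0.3,0,0,0,25],[0,0,-0.3,0,0,0,25]]]'; python3 chk.py;  python3 - <<'E'
from h import *
grab('scene','s5')
cv2.imwrite('pics/c8.png',cv2.resize(cv2.imread('pics/s5.png')[160:260,290:390],(600,600),interpolation=cv2.INTER_CUBIC))
E
```

```text
t: 17.8
ee_pos: [599.9, 128.9, 210.2]
orientation: [-2.539, -1.85, 0.0]
ft_force: [0.3, -0.3, -0.4]
width: 22.2
grasp_force: 0.0
tool f [-0.2  0.4  0.4] r,l 43.7 -1.4 z 210.2 17.8
```

View pics/c8.png

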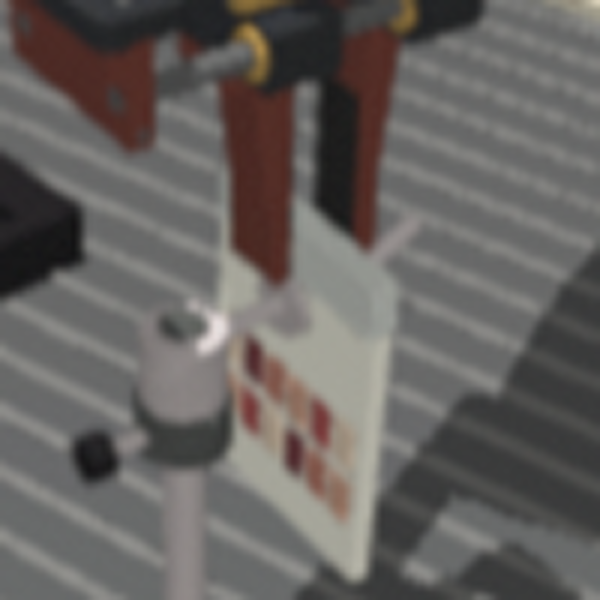

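The board hangs on the rod, released, close to the flange. I'll nudge it home gently with the outer finger.

```bash
sed -i 's/abs(f\[1\])>2.5 or abs(f\[2\]-1.3)>2.5/f[1]<-1.3 or abs(f[2])>2.5/' chk.py
python3 -m inch '[[[0,2,-1,0,0,0,25],[0,4,-1,0,0,0,25],[0,5,-1,0,0,0,25],[0,5,-1,0,0,0,25]]]'  |grep width; python3 chk.py &&
python3 -m inch '[[[0,0.6,0,0,0,0,25],[0,0.6,0,0,0,0,25]]]' >/dev/null && python3 chk.py &&
python3 -m inch '[[[0,0.5,0,0,0,0,25],[0,0.5,0,0,0,0,25]]]' >/dev/null && python3 chk.py &&
python3 -m inch '[[[0,0.4,0,0,0,0,25],[0,0.4,0,0,0,0,25]]]' >/dev/null && python3 chk.py &&
python3 -m inch '[[[0,0.4,0,0,0,0,25],[0,0.4,0,0,0,0,25]]]' >/dev/null && python3 chk.py
```

```text
width: 21.9
tool f [-0.1  0.4 -0.4] r,l 38.5 -1.4 z 211.2 18.25
tool f [-0.6 -0.1 -0. ] r,l 38.1 -1.4 z 211.2 18.45
tool f [ 0.4 -0.5 -0.3] r,l 37.7 -1.4 z 211.2 18.65
tool f [ 0.2 -1.5 -0.1] r,l 37.4 -1.4 z 211.2 18.85
```

```bash

python3 -m inch '[[[0,-2,0,0,0,0,25],[0,-6,0,0,0,0,25],[0,-6,0,0,0,0,30],[0,-6,-5,0,0,0,35],[0,-6,-15,0,0,0,35],[0,-6,-30,0,0,0,35],[0,-6,-60,0,0,0,35],[0,-6,-100,0,0,0,35],[0,-30,-110,0,0,0,35],[0,-70,-110,0,0,0,35],[0,-110,-110,0,0,0,35],[0,-150,-110,0,0,0,35],[0,-190,-110,0,0,0,35],[0,-190,-110,0,0,0,35],[0,-190,-110,0,0,0,35],[0,-190,-110,0,0,0,35]]]'; python3 chk.py;  python3 - <<'E'
from h import *
grab('scene','s6');grab('top','t6')
I=np.zeros((600,800,3),np.uint8)
I[:,:400]=cv2.resize(cv2.imread('pics/s6.png')[170:290,290:370],(400,600),interpolation=cv2.INTER_CUBIC)
I[:480,400:]=cv2.resize(cv2.imread('pics/t6.png')[150:246,250:330],(400,480),interpolation=cv2.INTER_CUBIC)
cv2.imwrite('pics/c9.png',I)
E
```

```text
t: 20.45
ee_pos: [426.4, 185.2, 322.3]
orientation: [2.538, 1.85, 0.003]
ft_force: [0.1, -0.2, -0.4]
width: 30.5
grasp_force: 0.0
tool f [-0.2  0.2  0.4] r,l 226.1 -1.9 z 322.3 20.45
```

View pics/c9.png

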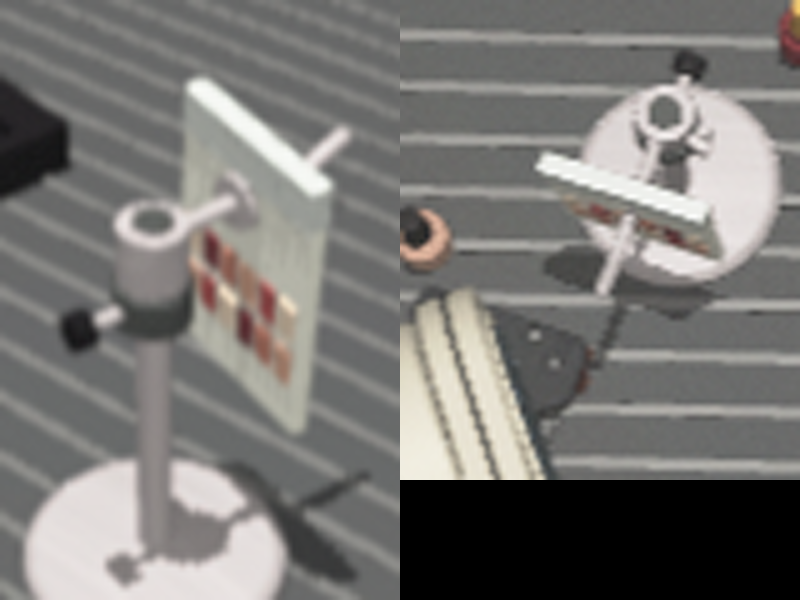

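The board hangs level and flush against the flange, at (240,195). The hook direction is unchanged: hub at (665,112), tip at (603,292). Handing in.

```bash
python3 -c "
from workcell import ctrl
print(ctrl.close_job())"
```

```text
the job is handed in; nothing more can be done
None
```

The hook was swung to its stop by feel, and the swatch board now hangs on it by its hole against the flange. I handed the job in at about 20.5 s; no verdict was returned.

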